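# Shift the gearbox selector through its L-shaped gate

### The job

Put the gearbox on the bench into gear: push its black selector knob along the long leg of the L-shaped slot to the corner, then push it sideways along the short leg until it is fully home at that end, and leave it there with the robot clear. Only push the knob, do not lift its pin out of the slot, and leave the nut, oil can, brass blank and screwdriver where they are.

Things in the scene. Friction and masses are not known exactly. Their poses are not given: they have to be found in the camera images.
- gearbox: Green gearbox fixed to the bench, turned up to 1.6 rad: 220 (x) x 170 (y) x 70 mm high, with a 250 mm long foot; origin at the centre of its underside. Its flat aluminium top has a dark L-shaped slot 14 mm wide, 10 deep. Slot centre line (x, y, mm): start (-35, -25), corner (35, -25), home (35, 25): long leg 70 mm along +x, short leg 50 mm along +y. A low shaft stub sticks out on the +y side.
- slot_start (a point): Centre of the closed end of the slot's long leg, on the gearbox's top face. Axes are the gearbox's.
- slot_corner (a point): Corner of the slot, where the centre lines of the two legs meet, on the top face.
- slot_home (a point): Centre of the closed end of the slot's short leg, on the top face: the in-gear place for the pin.
- knob_top (a point): Centre of the top of the selector knob: a black upright cylinder 32 mm in diameter, from 6 to 44 mm above the gearbox's top face (its top is 114 mm above the bench). A 12 mm pin below it, on its axis, runs in the slot with 1 mm clearance each side. It never tips or turns, weighs about 0.3 kg, takes about 3 N to slide, stays where it is left, and can be lifted out of the slot.
- along (a joint): Position of the knob along the long leg (gearbox +x), m: 0 at slot_start, 0.070 at the corner; starts between 0 and 0.020. Stops 1 mm beyond either end.
- across (a joint): Position of the knob along the short leg (gearbox +y), m: 0 in the long leg and at the corner, 0.050 at slot_home. The slot wall blocks it until the knob is at the corner. Stops 1 mm beyond either end.
- lift (a joint): How far the knob is lifted, m: 0 resting in the slot, free of the slot above about 0.010.
- nut: Bystander: loose round steel nut, 28 mm in diameter, 12 mm high, lying on the gearbox's top face near the corner at its -x, +y side, about 60 mm or more from the knob's path. Origin at the centre of its underside.
- oil: Bystander: loose metal oil can standing on the bench beside the gearbox, 44 mm in diameter, 100 mm high. Origin at the centre of its underside.
- blank: Bystander: loose upright brass cylinder on the bench, 36 mm in diameter, 50 mm high. Origin at the centre of its underside.
- screwdriver: Bystander: screwdriver with a wooden handle lying on the bench off the +x end of the gearbox, 200 mm long, 26 mm thick. Origin under its middle, x along it.

How it is judged:
By the outcome, as a careful person would: the job done as asked, in the order asked, and still so for the second after the job is handed in, with the robot touching nothing.
It also fails if it takes over 48 s, if anything falls off the work surface, if the arm or the gripper's body presses on something with over 40 N, if the wrist force passes 120 N, or if a joint passes its speed limit or range.

### The arm

A 6-joint arm with a two-finger parallel gripper is mounted at the origin on the work surface. World frame = base frame: x ahead of the robot, y to its left, z up, the work surface at z = 0. Lengths are in m, angles in rad, forces in N, time in s.
With the tool pointing down it reaches from about 0.35 to 0.775 m from the base axis. Payload 7.3 kg.
Tool frame: the origin (TCP) lies between the finger pads; the fingertips stand 14 mm ahead of it and the grasp point (between the pads) lies 5 mm behind it; z points along the fingers, y is the line along which they close (so a half turn about z gives the same grasp; the last joint's range is limited). The gripper opens to 92 mm and grips with 3 to 60 N. Pads are 19 mm wide; open, the fingers measure 130 mm over their backs; the gripper's body (75 mm by 190 mm) begins 47 mm behind the grasp point.
Start: joints at [-1.302, 0.342, 1.524, -0, 1.275, -0.146], TCP at [0.212, -0.48, 0.241] pointing down, gripper open.
Joint ranges: [-2.53, 2.53], [-0.77, 2.02], [0.04, 2.7], [-1, 4.14], [0.28, 2.66], [-3.11, 3.11]. Speed limits (rad/s): [2.57, 2.57, 3.14, 3.14, 3.14, 3.14].

### API

Orientations are given as [roll, pitch, yaw] about the fixed x, y, z axes, in that order (R = Rz(yaw) Ry(pitch) Rx(roll)).
In Python, from workcell import env gives the robot as it stands. Calls block until the motion is done:
- env.move_pose(position, orientation): joint-space move of the TCP to a pose.
- env.move_straight(position, frame=None, feed=0.15): straight line of the TCP; frame=None keeps the orientation; feed is the mean speed in m/s.
- env.move_joints(angles): joint-space move.
- env.let_go() and env.grasp(effort=None): open the fingers fully, or close them until they stop; effort is the grip in N (None keeps the last).
- env.sleep(seconds).
- env.ik(position, orientation): joint angles nearest the present ones, or None.
- env.camera(name): name is "scene" or "top" or "wrist"; returns a dict with "frame" (384x512x3 uint8, red, green, blue), "z_map" (384x512 float32, m along the optical axis (not along the pixel's ray), 0 where there is no reading), "vertical_fov" (degrees; the focal length in pixels is half the picture's height over the tangent of half this angle, whatever the lens; pixels are square), "cx", "cy" (the principal point, pixels), "k1" (the pictures are not rectified: a ray, as slopes to the right and down, at radius r is drawn at 1 + k1 r^2 times it, then the intrinsics apply), "extrinsics" (4x4, takes a point from world to camera coordinates); the wrist camera has in their place "T_tool_cam" (4x4, takes a point from camera to tool coordinates, whose origin is the TCP and whose axes are the flange's). Camera axes: x right, y up, looking along -z (the intrinsics and any distortion apply to the point x, -y, -z); pixel columns grow to the right and rows downward; lengths in m; the calibration is good to about 2 mm. A picture is of the moment at which its call begins: read the wrist's pose just before it.
A pose or a line that the arm cannot do raises env.IKError and nothing moves.
- env.finish_job(): hands the job in; it is judged then, once.
Readings, each from a call of its own:
- env.get_time(): time.
- env.get_joint_positions(): joint angles.
- env.get_dq(): joint speeds.
- env.get_effort(): joint torques, N m.
- env.get_tcp_pos(): TCP position.
- env.get_tcp_rot(): TCP orientation.
- env.get_contact_force(): force on the tool from outside, world axes, zero at the start.
- env.get_ft_torque(): the same for the moment, N m.
- env.get_grip_width(): finger opening in m.
- env.get_grip_force(): force on a finger pad.
Only numpy, scipy, OpenCV 4.12 (cv2) and the standard library are available. Lean on these libraries where they do the work, as an engineer would, in place of code of your own. Each camera call takes 0.05 s, during which the arm holds its last target. There are 200 camera calls.

## Working session

There is one attempt and no reset: what is moved stays moved. The work goes in short steps, each a Python script; the robot and the scene stay as the last script left them, time stands still between calls to the robot, and variables do not carry over. Pictures are saved under pics/ and viewed, at most 10 in all, crops included, and the job is handed in when it is done.

```bash
ls; mkdir -p pics; cat > h.py <<'E'
import numpy as np, cv2
from workcell import env
def shot(name):
    c=env.camera(name); return c
def ray(c,uv,E=None):
    f=192/np.tan(np.radians(c["vertical_fov"])/2)
    d=(np.array(uv,float)-[c["cx"],c["cy"]])/f
    s=d.copy()
    for _ in range(20): s=d/(1+c["k1"]*(s@s))
    E=c["extrinsics"] if E is None else E
    R,t=E[:3,:3],E[:3,3]
    return -R.T@t, R.T@np.array([s[0],-s[1],-1.])
def onz(c,uv,z,E=None):
    o,d=ray(c,uv,E); return o+d*(z-o[2])/d[2]
def depthpt(c,uv,E=None):
    o,d=ray(c,uv,E); return o+d*c["z_map"][int(uv[1]),int(uv[0])]
E
python3 - <<'E'
from h import *
import pickle
t=env.camera("top");s=env.camera("scene")
pickle.dump((t,s),open("c.pkl","wb"))
cv2.imwrite("pics/t.png",t["frame"][:,:,::-1]);cv2.imwrite("pics/s.png",s["frame"][:,:,::-1])
print({k:v for k,v in t.items() if k not in("frame","z_map")})
print(env.get_tcp_rot(),env.get_time())
E
```

```text
pics
{'vertical_fov': 44.721369371764126, 'cx': 254.67379726451202, 'cy': 195.88167878816287, 'k1': -0.045350724813541944, 'extrinsics': array([[-0.01106876, -0.99991303,  0.0071708 ,  0.02916186],
       [ 0.98155247, -0.00949608,  0.19095698, -0.58759177],
       [-0.19087228,  0.00915217,  0.98157221, -0.83826005],
       [ 0.        ,  0.        ,  0.        ,  1.        ]])}
[-3.14026337e+00 -2.19063109e-04  4.14731209e-01] 0.1
```

View pics/t.png

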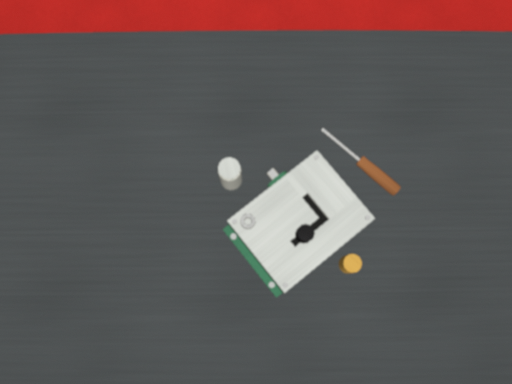

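View pics/s.png

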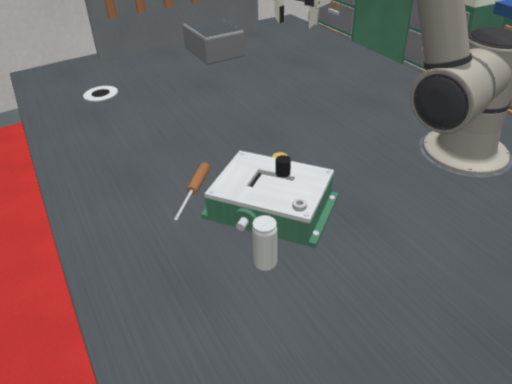

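The top view shows the knob at about (305,233), the slot corner at (327,217), home near (308,197), the nut at (247,221), the oil can at (230,165) and the blank at (352,264). The scene view agrees with this layout.

```bash
cat > loc.py <<'E'
from h import *
import pickle
t,s=pickle.load(open("c.pkl","rb"))
g=cv2.cvtColor(t["frame"],cv2.COLOR_RGB2GRAY)
roi=np.zeros_like(g);cv2.fillPoly(roi,[np.array([[318,146],[380,218],[284,298],[220,222]])],1)
m=((g>130)&(roi>0)).astype(np.uint8)
cs,_=cv2.findContours(m,0,2);c=max(cs,key=cv2.contourArea)
P=np.array([onz(t,p[0],.07)[:2] for p in cv2.convexHull(c)],np.float32)
r=cv2.minAreaRect(P*1000);print("plate",r);ctr=np.array(r[0])/1000
# dark inside plate (eroded)
h=np.zeros_like(g);cv2.fillPoly(h,[cv2.convexHull(c)],1);h=cv2.erode(h,np.ones((9,9)))
d=((g<90)&(h>0)).astype(np.uint8)
n,l,st,ce=cv2.connectedComponentsWithStats(d);print(st,ce)
k=cv2.morphologyEx(d,cv2.MORPH_OPEN,cv2.getStructuringElement(2,(13,13)))
n,l,st,ce=cv2.connectedComponentsWithStats(k);print(st,ce)
# gear axes: image corner guess -> yaw
a=onz(t,(295,243),.07);b=onz(t,(327,217),.07);x=b-a;yaw0=np.arctan2(x[1],x[0]);print("yaw guess",yaw0)
c4=[np.radians(r[2])+i*np.pi/2 for i in range(-4,5)]
yaw=min(c4,key=lambda q:abs(np.angle(np.exp(1j*(q-yaw0)))));yaw=np.angle(np.exp(1j*yaw))
R=np.array([[np.cos(yaw),-np.sin(yaw)],[np.sin(yaw),np.cos(yaw)]])
print("ctr",ctr,"yaw",yaw)
for nm,p in [("start",(-.035,-.025)),("corner",(.035,-.025)),("home",(.035,.025))]:print(nm,ctr+R@p)
for i in range(1,n):
  q=onz(t,ce[i],.112)[:2];print("knob",q,"gear",R.T@(q-ctr))
dd=cv2.findNonZero(d)
for nm,uv,z in [("nut",(247,221),.082),("oil",(230,165),.1),("blank",(352,264),.05)]:
  q=onz(t,uv,z)[:2];print(nm,q,"gear",R.T@(q-ctr))
Q=np.array([R.T@(onz(t,p[0],.07)[:2]-ctr) for p in dd]);print("dark extents",Q.min(0),Q.max(0))
E
python3 loc.py
```

```text
plate ((537.2377319335938, -58.960662841796875), (172.99961853027344, 232.5973358154297), 38.03614807128906)
[[     0      0    512    384 196110]
 [   292    195     35     50    498]] [[255.36417827 191.41624089]
 [308.98594378 224.48393574]]
[[     0      0    512    384 196376]
 [   296    225     18     17    232]] [[255.44211105 191.45097161]
 [304.5        233.        ]]
yaw guess -0.9069716612295783
ctr [ 0.53723773 -0.05896066] yaw -0.9069403081748119
start [ 0.49598163 -0.04679785]
corner [ 0.53911273 -0.1019314 ]
home [ 0.57849383 -0.07112348]
knob [ 0.50924033 -0.06393925] gear [-0.01332959 -0.02511897]
nut [0.53590604 0.03795829] gear [-0.07715605  0.05866857]
oil [0.63791581 0.06836776] gear [-0.03825304  0.15775078]
blank [ 0.45646735 -0.15912468] gear [ 0.02912404 -0.12533345]
dark extents [-0.0349218  -0.03913965] [0.04401283 0.02921227]
```

```bash
cat >> h.py <<'E'
ctr=np.array([.5372,-.0590]);yaw=-.9069
R=np.array([[np.cos(yaw),-np.sin(yaw)],[np.sin(yaw),np.cos(yaw)]])
def G(x,y,z=.099): return np.r_[ctr+R@[x,y],z]
def gear(p): return R.T@(np.asarray(p)[:2]-ctr)
def creep(x,y,ux,uy,n,step=.0015,limit=10):
    for i in range(n):
        env.move_straight(G(x+ux*step*i,y+uy*step*i),feed=.03)
        f=R.T@np.asarray(env.get_contact_force())[:2]
        if f@[ux,uy]<-limit: break
    print("creep",i,gear(env.get_tcp_pos()),"F",f,"z",env.get_tcp_pos()[2],"t",env.get_time())
E
python3 - <<'E'
from h import *
for y in (yaw,yaw+np.pi,yaw+np.pi/2,yaw-np.pi/2): print(y,env.ik(G(-.055,-.025,.2),[np.pi,0,y]))
env.grasp(10); print(env.get_grip_width(),env.get_time())
env.move_pose(G(-.058,-.025,.18),[np.pi,0,yaw])
print(env.get_contact_force(),env.get_time())
env.move_straight(G(-.058,-.025)); print(gear(env.get_tcp_pos()),env.get_contact_force(),env.get_time())
pose=env.get_tcp_pos(),env.get_tcp_rot()
c=env.camera("wrist");cv2.imwrite("pics/w1.png",c["frame"][:,:,::-1])
c=env.camera("scene");cv2.imwrite("pics/s1.png",cv2.resize(c["frame"][100:250,180:380,::-1],None,fx=3,fy=3))
E
```

```text
-0.9069 [-2.22501826e-01  3.07768708e-01  1.69524786e+00 -4.44089210e-16
  1.13857609e+00  2.25519450e+00]
2.234692653589793 [-0.22250183  0.30776871  1.69524786  0.          1.13857609 -0.88639815]
0.6638963267948965 [-2.22501826e-01  3.07768708e-01  1.69524786e+00 -4.44089210e-16
  1.13857609e+00  6.84398174e-01]
-2.477696326794897 [-0.22250183  0.30776871  1.69524786  0.          1.13857609 -2.45719448]
0.0004231824661370726 1.5333
[-0.08852263 -0.09035955 -0.33657661] 3.6
[-0.05742761 -0.02484784] [ 0.26684891 -0.23989886  0.76130815] 4.2917
```

View pics/s1.png

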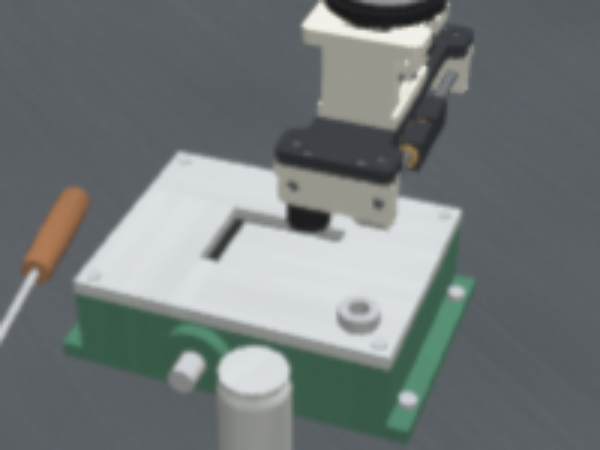

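The gripper is down on the −x side of the knob (crop (308,215)), and its body overhangs well above the nut at (358,312). Next is push 1.

```bash
python3 - <<'E'
from h import *
creep(-.052,-.025,1,0,14,limit=1.5)
env.move_straight(G(-.004,-.025),feed=.05); print(env.get_contact_force())
creep(-.002,-.025,1,0,16,limit=10)
c=env.camera("top");cv2.imwrite("pics/t2.png",cv2.resize(c["frame"][130:310,200:400,::-1],None,fx=3,fy=3))
c=env.camera("scene");cv2.imwrite("pics/s2.png",cv2.resize(c["frame"][100:250,180:380,::-1],None,fx=3,fy=3))
E
```

```text
creep 11 [-0.0357404  -0.02504152] F [-1.63977728 -0.55669853] z 0.09894661494013039 t 7.4917
[ 0.35791913 -0.06340588  0.14056876]
creep 15 [ 0.01838639 -0.02510826] F [-10.63130554   0.97350453] z 0.09903564069070116 t 12.275
```

View pics/s2.png

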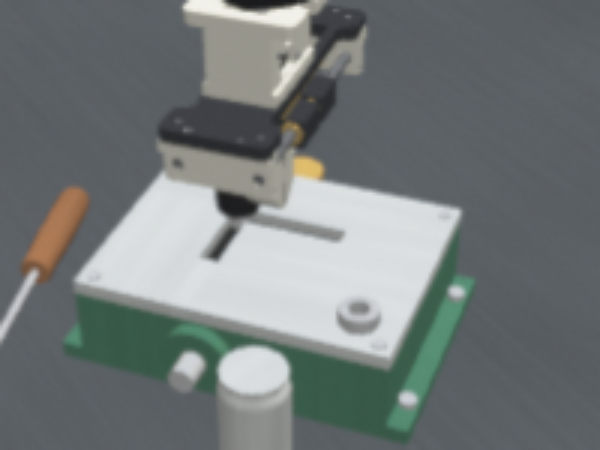

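The knob is at the corner end, (237,205) in the crop, and force rose to 10.6 N, which suggests it hit the stop. Retreating, then pushing across.

```bash
python3 - <<'E'
from h import *
env.move_straight(G(.0,-.025)); env.move_straight(G(.0,-.025,.16),feed=.2)
c=env.camera("top");cv2.imwrite("pics/t3.png",cv2.resize(c["frame"][130:310,200:400,::-1],None,fx=3,fy=3))
env.move_pose(G(.037,-.064,.16),[np.pi,0,yaw+np.pi/2])
env.move_straight(G(.037,-.064)); print(env.get_contact_force(),env.get_time())
creep(.037,-.056,0,1,12,limit=1.5)
y=gear(env.get_tcp_pos())[1]
creep(.037,y+.003,0,1,8,limit=12)
E
```

```text
[0.03931376 0.04325425 0.22054659] 15.2083
creep 4 [ 0.03695786 -0.05017198] F [ 0.24299132 -1.89656669] z 0.09896156553677778 t 16.625
creep 7 [ 0.0369902  -0.03658146] F [ 0.28217962 -2.96953019] z 0.09898126487483294 t 18.625
```

The knob is sliding across at about 3 N. I'll continue to the end stop.

```bash
python3 - <<'E'
from h import *
env.move_straight(G(.037,-.008),feed=.05); print(env.get_contact_force())
creep(.037,-.0065,0,1,14,limit=14)
y=gear(env.get_tcp_pos())[1]
env.move_straight(G(.037,y-.03)); env.move_straight(G(.037,y-.03,.16),feed=.2)
env.move_pose([.30,-.40,.25],[np.pi,0,.41])
print(env.get_contact_force(),env.get_time())
c=env.camera("top");cv2.imwrite("pics/t4.png",cv2.resize(c["frame"][130:310,200:400,::-1],None,fx=3,fy=3))
t=c;g=cv2.cvtColor(t["frame"],cv2.COLOR_RGB2GRAY)
d=np.zeros_like(g);d[185:255,285:335]=g[185:255,285:335]<90
k=cv2.morphologyEx(d,cv2.MORPH_OPEN,cv2.getStructuringElement(2,(13,13)))
n,l,st,ce=cv2.connectedComponentsWithStats(k)
for i in range(1,n): print(st[i],gear(onz(t,ce[i],.112)))
E
```

```text
[-0.05781493 -0.26280915  0.5305824 ]
creep 8 [0.03682984 0.00289099] F [  1.7783418  -14.26977883] z 0.09859251985333523 t 21.6
[ 0.2404612 -0.181077   0.1710192] 23.875
[301 186  16  18 216] [0.03682715 0.02384138]
```

View pics/t4.png

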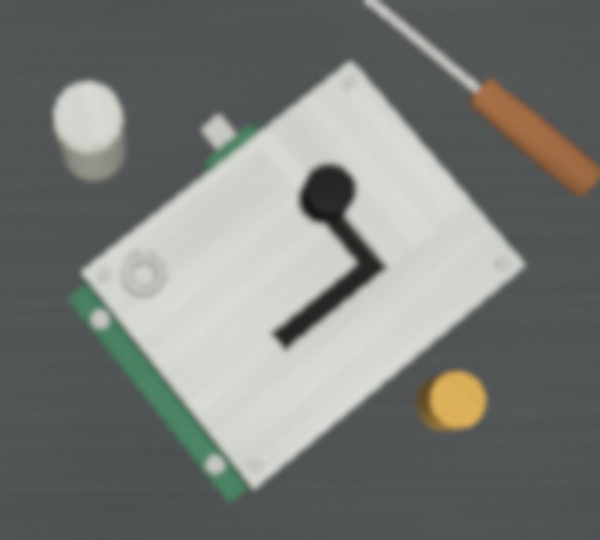

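The knob is at the home end of the short leg, (328,192) in the crop. It reached the hard stop at 14 N after about 51 mm of travel. The slot behind it is open, and the nut, oil can, blank and screwdriver haven't moved.

```bash
python3 -c "
from workcell import env
print(env.finish_job())"
```

```text
the job is handed in; nothing more can be done
None
```

The gearbox is in gear: I pushed the knob to the corner and then across to the stop at home, left the robot clear of it, and handed the job in at about 24 s.

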